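# Take the hand lamp off charge and light the carburettor

## Task

The hand lamp on the charging stand is wanted at the carburettor. With the lamp still in its cradle, turn the stand's rotary switch from charge to off, the middle click with its handle pointing straight up the slope; then lift the lamp out by its carrying handle. Set it down gently, upright on the bench, its lens squarely facing the middle of the carburettor's flank on the stand's side (beside the air discs, not the discs themselves) and less than 8 cm from it; leave the switch off and do not shift the carburettor.

Things in the scene. Friction and masses are not known exactly. Their poses are not given: they have to be found in the camera images.
- charging_stand: Grey steel charging console fixed to the bench, 191 (x) x 190 (y) x 76 mm. Origin under it at bench level, x away from its front. The front panel slopes up at 33 deg, from x -115, z 19 to x -28, z 75 mm, with the rotary switch in its middle. On the flat top (z 76) the cradle, middle at x 26, y 10 mm: 10 mm high rails round the lamp's foot, 2.5 mm play. The lamp stands there with its lens to -y.
- selector (a joint): Rotary switch on the sloping panel, rad about the panel's normal, positive counter-clockwise seen facing it. Three clicks: +1.047 charge (60 deg left, one engraved bar), 0 off (engraved ring, handle straight up the slope), -1.047 boost (right, two bars); stops at +-1.2. Springs to the nearest click, changing over at about +-0.52; takes up to 0.15 Nm.
- selector_grip (a point): Grip point on the switch axis, 31 mm off the panel. The handle is a black bar 50 mm long, 15 mm thick, standing 10 to 40 mm off the panel above a 44 mm wide round skirt. Site axes turn with it: z out of the panel along the switch axis, x along the bar to its pointer end (white line), y across the bar. The lamp behind leaves room for a gripper only along the switch axis.
- lamp: Loose rechargeable hand lamp, 0.4 to 0.8 kg: grey box 100 (x) x 72 (y) x 90 mm, round black head 88 mm across at its front end (lens face at x 81 mm, axis 57 mm up), carrying handle on top, 156 mm high in all. Origin at the middle of the box's underside; x is the beam direction (out of the lens), z up.
- lamp_grip (a point): Middle of the lamp's carrying handle, 145 mm over its underside: a bar along the lamp's x, 98 mm long, 24 to 26 mm wide (y), 22 mm high, 44 mm clear over the box. Same axes as the lamp.
- carburettor: Twin carburettor standing loose on the bench, 2.3 kg, grey casting with two round blue air discs on its front (-x) and a thin black bail over it. Overall 227 (x) x 196 (y) x 194 mm. Origin on the bench under the middle of that overall box; y to its left as one faces the discs from the robot's side.
- carburettor_mid (a point): Middle of the carburettor's solid casting at bench level, 34 mm from the body's origin along its -x; same axes as the carburettor. The casting reaches 80 mm from here along x, 80 mm along +y (its flank on the stand's side), 84 mm along -y and 131 mm up.
- lamp_lens (a point): Middle of the lamp's lens face, 81 mm ahead of the lamp's origin along its x and 57 mm up. Same axes as the lamp.

How it is judged:
By the outcome, as a careful person would: the job done as asked, in the order asked, and still so for the second after the job is handed in, with the robot touching nothing.
It also fails if it takes over 58 s, if anything falls off the work surface, if the arm or the gripper's body presses on something with over 40 N, if the wrist force passes 120 N, or if a joint passes its speed limit or range.

## Robot

A 6-joint arm with a two-finger parallel gripper is mounted at the origin on a cart in front of the work surface, level with it; the furniture and walls round the work are solid. World frame = base frame: x ahead of the robot, y to its left, z up, the work surface at z = 0. Lengths are in m, angles in rad, forces in N, time in s.
With the tool pointing down it reaches from about 0.2 to 0.875 m from the base axis. Payload 3.4 kg.
Tool frame: the origin (TCP) lies between the finger pads; the fingertips stand 25 mm ahead of it and the grasp point (between the pads) lies 6 mm ahead of it (r.nose_length is the z of the fingertips in the tool frame, in m); z points along the fingers, y is the line along which they close (so a half turn about z gives the same grasp; the last joint's range is limited). The gripper opens to 94 mm and grips with 3 to 60 N. Pads are 16 mm wide; open, the fingers measure 119 mm over their backs; the gripper's body (75 mm by 177 mm) begins 78 mm behind the grasp point.
Start: joints at [-1.333, 0.276, 1.505, -0, 1.361, -0.121], TCP at [0.202, -0.538, 0.23] pointing down, gripper open.
Joint ranges: [-2.89, 2.89], [-0.75, 2.08], [0.22, 2.7], [-1.18, 4.32], [0.11, 2.71], [-2.7, 2.7]. Speed limits (rad/s): [2.57, 2.57, 3.14, 3.14, 3.14, 3.14].

## Interface

Orientations are given as a unit quaternion [w, x, y, z].
In Python, from plant import r, gripper_to, inverse_kinematics, vision, models, telemetry gives the robot as it stands. Calls block until the motion is done:
- r.move_to(position, orientation): joint-space move of the TCP to a pose.
- r.move_l(position, rot=None, vel=0.15, guard=None): straight line of the TCP; rot=None keeps the orientation; vel is the mean speed in m/s. With guard (N) it stops when the force on the tool has changed by that much, and returns True; else False.
- r.movej(angles): joint-space move.
- gripper_to(opening, f_grip=None): finger opening in m; f_grip is the grip in N (None keeps the last); returns when the fingers have stopped.
- r.hold(seconds).
- inverse_kinematics(position, orientation): joint angles nearest the present ones, or None.
- vision.snapshot(name): name is "scene" or "top" or "wrist"; returns the picture (480x640x3 uint8, red, green, blue); there is no depth.
- vision.get_calibration(name): a dict with "fx", "fy", "cx", "cy" (pixels), "position" and "orientation" of the camera in the world. Camera axes: x right, y down, z forward; pixel columns grow to the right and rows downward; lengths in m; the calibration is good to about 2 mm. The wrist camera is an equidistant fisheye: a pixel r from the principal point sees the ray r / f radians off the axis. A picture is of the moment at which its call begins: read the wrist's pose just before it. get_calibration takes no time and is no camera call; for the wrist camera it gives the pose at the moment of the call.
A pose or a line that the arm cannot do raises r.PlanningError and nothing moves.
- r.sign_off(): hands the job in; it is judged then, once.
Trained networks look in the newest picture that a camera, given by its name, has taken for a name from the list of things; names that differ only in an ending like _2 or _b are one class to them, and where a whole thing is asked for, a point or a joint stands for the part that bears it (a point fixed in the world has none). Each returns a list of dicts, best first, with "score" (0 to 1); they miss things now and then, are a little off and sometimes report something else, mostly with a low value. They report only what shows in the picture. A call takes as long as a camera call.
- models.boxes_of(thing, camera): "at" ([x, y, z] in m, in world coordinates, good to about 4 mm: the middle of the surface that is visible of it).
- models.regions_of(thing, camera): "pixels" (480x640 bool, what is visible of it).
- models.mark_of(thing, camera): "at" ([x, y, z] in m, in world coordinates, good to about 4 mm: a listed point, or the origin of a listed thing).
Readings, each from a call of its own:
- telemetry.current_t(): time.
- telemetry.current_joints(): joint angles.
- telemetry.current_dq(): joint speeds.
- telemetry.current_joint_efforts(): joint torques, N m.
- telemetry.current_ee_pos(): TCP position.
- telemetry.current_tool_rot(): TCP orientation.
- telemetry.current_wrist_force(): force on the tool from outside, world axes, zero at the start.
- telemetry.current_torque(): the same for the moment, N m.
- telemetry.current_opening(): finger opening in m.
- telemetry.current_finger_force(): force on a finger pad.
Only numpy, scipy, OpenCV 4.12 (cv2) and the standard library are available. Lean on these libraries where they do the work, as an engineer would, in place of code of your own. Each camera call takes 0.05 s, during which the arm holds its last target. There are 200 camera calls.

## Working session

There is one attempt and no reset: what is moved stays moved. The work goes in short steps, each a Python script; the robot and the scene stay as the last script left them, time stands still between calls to the robot, and variables do not carry over. Pictures are saved under pics/ and viewed, at most 10 in all, crops included, and the job is handed in when it is done.

```bash
ls; mkdir -p pics; python3 - <<'E'
from plant import r, vision, models, telemetry
import cv2, numpy as np
for c in ("scene","top"):
    im=vision.snapshot(c); cv2.imwrite(f"pics/{c}0.png",im[:,:,::-1])
    k=vision.get_calibration(c); print(c,{a:np.round(b,3) for a,b in k.items()})
    for t in ("charging_stand","selector_grip","lamp","lamp_grip","lamp_lens","carburettor","carburettor_mid"):
        print(t,[(np.round(d["at"],4),round(d["score"],2)) for d in models.mark_of(t,c)[:2]])
print(telemetry.current_t())
E
```

```text
pics
scene {'fx': np.float64(573.724), 'fy': np.float64(573.724), 'cx': np.float64(329.743), 'cy': np.float64(238.122), 'position': array([0.08 , 0.986, 0.936]), 'orientation': array([ 0.095, -0.199,  0.862, -0.456])}
charging_stand [(array([0.6333, 0.1562, 0.0008]), 0.73)]
selector_grip [(array([0.5356, 0.1492, 0.0761]), 0.8)]
lamp [(array([0.5389, 0.1504, 0.0717]), 0.67), (array([0.6561, 0.1676, 0.0755]), 0.56)]
lamp_grip [(array([0.6604, 0.1656, 0.2216]), 0.66)]
lamp_lens [(array([0.6577, 0.0863, 0.1302]), 0.95), (array([0.6596, 0.1631, 0.0744]), 0.72)]
carburettor [(array([ 0.5292, -0.3408,  0.003 ]), 0.98)]
carburettor_mid [(array([ 0.4984, -0.3334, -0.003 ]), 0.64)]
top {'fx': np.float64(487.381), 'fy': np.float64(487.381), 'cx': np.float64(320.174), 'cy': np.float64(246.484), 'position': array([ 0.41 , -0.066,  1.381]), 'orientation': array([ 0.053, -0.698,  0.712, -0.045])}
charging_stand [(array([ 0.6321,  0.1553, -0.0031]), 0.72)]
selector_grip [(array([0.6593, 0.1668, 0.2241]), 0.62), (array([0.5405, 0.1511, 0.0766]), 0.56)]
lamp [(array([0.6523, 0.1678, 0.0794]), 0.6)]
lamp_grip [(array([0.6584, 0.1649, 0.2206]), 0.65)]
lamp_lens [(array([0.6585, 0.0865, 0.1338]), 0.89)]
carburettor [(array([ 0.53  , -0.3404, -0.0017]), 0.75)]
carburettor_mid [(array([ 5.300e-01, -3.409e-01,  3.000e-04]), 0.67), (array([ 0.4919, -0.3346, -0.006 ]), 0.65)]
0.8
```

View pics/scene0.png

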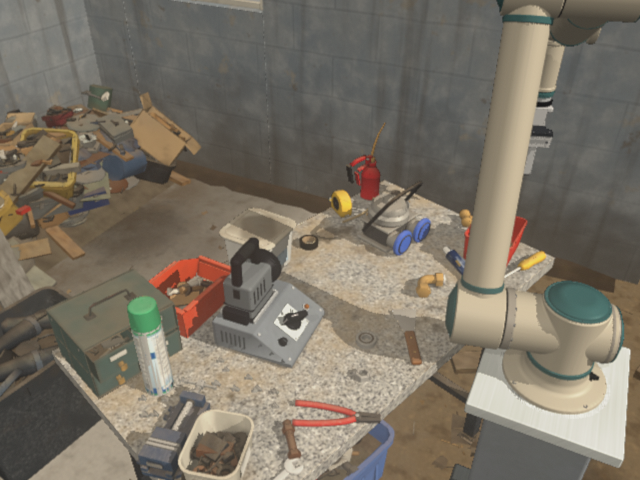

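View pics/top0.png

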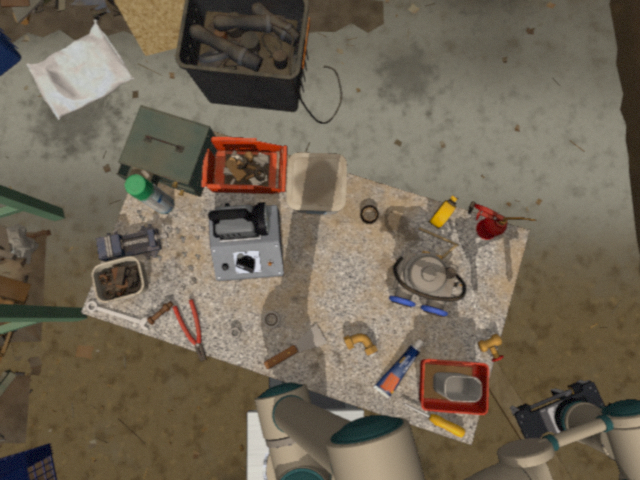

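The scene view shows the stand with the lamp at about (270,300), switch at (292,318) pointing left, and the carburettor at (395,230) with its blue discs. The top view shows the stand at (245,240), the carburettor at (430,280), its discs at (402,300) and (433,310), and clear bench at about (355,270). Next I'll refine the yaws from close wrist views.

```bash
cat > h.py <<'E'
from plant import r, gripper_to, inverse_kinematics, vision, models, telemetry
import cv2, numpy as np
from scipy.spatial.transform import Rotation as R
def q(M): return R.from_matrix(M).as_quat(scalar_first=True)
def down(yaw):  # tool z down, closing line y at world angle yaw
    y=np.array([np.cos(yaw),np.sin(yaw),0]); z=np.array([0,0,-1.]); return q(np.c_[np.cross(y,z),y,z])
def ray(cam,k,px):
    u=(np.array(px)-[k["cx"],k["cy"]])/[k["fx"],k["fy"]]
    if cam=="wrist":
        t=np.linalg.norm(u); d=np.r_[u/t*np.sin(t),np.cos(t)]
    else: d=np.r_[u,1]; d/=np.linalg.norm(d)
    return np.array(k["position"]),R.from_quat(k["orientation"],scalar_first=True).apply(d)
def tri(rays):
    A=sum(np.eye(3)-np.outer(d,d) for p,d in rays); b=sum((np.eye(3)-np.outer(d,d))@p for p,d in rays)
    x=np.linalg.solve(A,b); return x,[np.linalg.norm(np.cross(x-p,d)) for p,d in rays]
def snap(cam,name=None):
    k=vision.get_calibration(cam); im=vision.snapshot(cam)
    if name: cv2.imwrite(f"pics/{name}.png",im[:,:,::-1])
    return k,im
def marks(cam,things):
    for t in things: print(cam,t,[(np.round(d["at"],4).tolist(),round(d["score"],2)) for d in models.mark_of(t,cam)[:2]])
E
cat > a.py <<'E'
from h import *
def show(n,th):
    k,im=snap("wrist",n); np.save(f"pics/{n}.npy",k,allow_pickle=True)
    print(np.round(k["position"],3)); marks("wrist",th)
C=("carburettor","carburettor_mid"); S=("charging_stand","selector_grip","lamp","lamp_grip","lamp_lens")
r.move_to([0.36,-0.28,0.42],down(np.pi/2)); show("w1",C)
r.move_to([0.40,-0.16,0.42],down(np.pi/2)); show("w2",C)
r.move_to([0.45,0.12,0.42],down(np.pi/2)); show("w3",S)
print(telemetry.current_t(),np.round(telemetry.current_joints(),2))
a=[cv2.imread(f"pics/w{i}.png") for i in (1,3)]
cv2.imwrite("pics/m1.png",cv2.resize(np.vstack(a),None,fx=.62,fy=.62))
E
python3 a.py
```

```text
[ 0.28  -0.279  0.574]
wrist carburettor [([0.5298, -0.3411, 0.0058], 0.92)]
wrist carburettor_mid [([0.4943, -0.334, -0.0025], 0.7)]
[ 0.32  -0.159  0.575]
wrist carburettor [([0.5281, -0.3409, 0.002], 0.79)]
wrist carburettor_mid [([0.4963, -0.3335, -0.0029], 0.68)]
[0.37  0.12  0.575]
wrist charging_stand [([0.6311, 0.1587, -0.0004], 0.92)]
wrist selector_grip [([0.6626, 0.0835, 0.1344], 0.73), ([0.5387, 0.1517, 0.0722], 0.72)]
wrist lamp [([0.6569, 0.166, 0.0757], 0.68)]
wrist lamp_grip [([0.6329, 0.1607, -0.0015], 0.66), ([0.6526, 0.1661, 0.2187], 0.61)]
wrist lamp_lens [([0.664, 0.0901, 0.1365], 0.76)]
5.025 [ 0.11  0.06  1.33 -0.    1.76 -1.46]
```

View pics/m1.png

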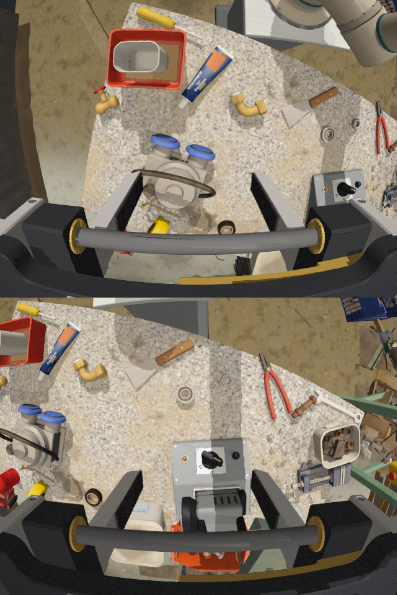

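The wrist pictures show the carburettor at (175,180) with its discs at (163,143) and (200,153) in the upper half. In the lower half they show the stand at (210,470), with the switch at (210,460) as the networks reported. Now the disc line for the carburettor's yaw, and a joint fit of the stand's marks.

```bash
cat > b.py <<'E'
from h import *
from scipy.optimize import least_squares
L=[];Rr=[]
for n,cam in (("w1","wrist"),("w2","wrist"),("w3","wrist"),("top0","top"),("scene0","scene")):
    k=np.load(f"pics/{n}.npy",allow_pickle=True).item() if cam=="wrist" else vision.get_calibration(cam)
    im=cv2.imread(f"pics/{n}.png"); hsv=cv2.cvtColor(im,cv2.COLOR_BGR2HSV)
    m=cv2.inRange(hsv,(108,110,60),(125,255,255))
    N,lab,st,ce=cv2.connectedComponentsWithStats(m)
    # keep blobs whose ray at z=.05 falls near the discs
    c=[]
    for i in range(1,N):
        if st[i,4]<30: continue
        p,d=ray(cam,k,ce[i]); P=p+d*(0.045-p[2])/d[2]
        if np.hypot(P[0]-.42,P[1]+.32)<.11: c.append((P[1],st[i,4],ce[i],P,(p,d)))
    c.sort(key=lambda t:-t[1]); c=sorted(c[:2],key=lambda t:-t[0])
    print(n,[(t[1],np.round(t[2]).tolist(),np.round(t[3],3).tolist()) for t in c])
    if len(c)==2:
        v=c[0][3]-c[1][3]; print("  yaw",np.arctan2(-v[0],v[1]), np.linalg.norm(v)); L.append(c[0][4]);Rr.append(c[1][4])
a,ea=tri(L);b,eb=tri(Rr);v=a-b
print(a,b,np.round(ea,4),np.round(eb,4),"yaw",np.arctan2(-v[0],v[1]))
s33,c33=np.sin(np.radians(33)),np.cos(np.radians(33))
G={"s":(0,0,0),"g":(-.0715-.031*s33,0,.047+.031*c33),"l":(.026,.010,.076),"h":(.026,.010,.221),"n":(.026,.010-.081,.133)}
O=[("s",.6333,.1562,.0008),("s",.6321,.1553,-.0031),("s",.6311,.1587,-.0004),("s",.6329,.1607,-.0015),("g",.5356,.1492,.0761),("g",.5405,.1511,.0766),("g",.5387,.1517,.0722),
("l",.6561,.1676,.0755),("l",.6523,.1678,.0794),("l",.6569,.166,.0757),("h",.6604,.1656,.2216),("h",.6584,.1649,.2206),("h",.6593,.1668,.2241),("h",.6526,.1661,.2187),("n",.6577,.0863,.1302),("n",.6585,.0865,.1338),("n",.664,.0901,.1365),("n",.6626,.0835,.1344)]
def f(x): return np.concatenate([R.from_euler("z",x[2]).apply(G[o[0]])+[x[0],x[1],0]-o[1:] for o in O])
s=least_squares(f,[.63,.156,0]); J=np.linalg.inv(s.jac.T@s.jac)
print("stand",s.x,"sd",np.sqrt(np.diag(J))*.004,"rms",np.sqrt(np.mean(s.fun**2))); 
for i in "sglhn": print(i,np.round(np.mean([f(s.x).reshape(-1,3)[j] for j,o in enumerate(O) if o[0]==i],0),4))
# front edge of stand etc: crop of w3
im=cv2.imread("pics/w3.png"); cv2.imwrite("pics/c3.png",cv2.resize(im[200:400,240:440],None,fx=3,fy=3,interpolation=cv2.INTER_CUBIC))
E
python3 b.py
```

```text
w1 [(np.int32(439), [322.0, 247.0], [0.444, -0.272, 0.045]), (np.int32(364), [266.0, 230.0], [0.417, -0.355, 0.045])]
  yaw -0.31884959416053615 0.08661153378327588
w2 [(np.int32(612), [243.0, 219.0], [0.441, -0.269, 0.045]), (np.int32(370), [190.0, 205.0], [0.418, -0.351, 0.045])]
  yaw -0.27317676459422424 0.08555496315429427
w3 [(np.int32(150), [86.0, 188.0], [0.433, -0.261, 0.045]), (np.int32(751), [65.0, 187.0], [0.43, -0.307, 0.045])]
  yaw -0.06626090183937233 0.046042365768740594
top0 [(np.int32(120), [402.0, 301.0], [0.443, -0.271, 0.045]), (np.int32(126), [434.0, 310.0], [0.416, -0.357, 0.045])]
  yaw -0.30694195343268665 0.08985550573075009
scene0 [(np.int32(92), [405.0, 244.0], [0.43, -0.259, 0.045]), (np.int32(89), [400.0, 240.0], [0.446, -0.27, 0.045])]
  yaw 0.9910877177655678 0.019756733109261803
[ 0.44040357 -0.27166327  0.03521197] [ 0.4379044  -0.3650883  -0.01866948] [0.0065 0.0032 0.0065 0.0034 0.0068] [0.0044 0.0119 0.0052 0.0219 0.0348] yaw -0.026744168517449318
stand [0.63059734 0.15592673 0.05343197] sd [0.00096658 0.00094336 0.01803949] rms 0.0024474728948767964
s [-0.0018 -0.0018  0.0011]
g [ 0.0041  0.0005 -0.002 ]
l [ 0.0009  0.0002 -0.0009]
h [-0.0016  0.0015 -0.0002]
n [-0.0003 -0.0002 -0.0007]
```

View pics/c3.png

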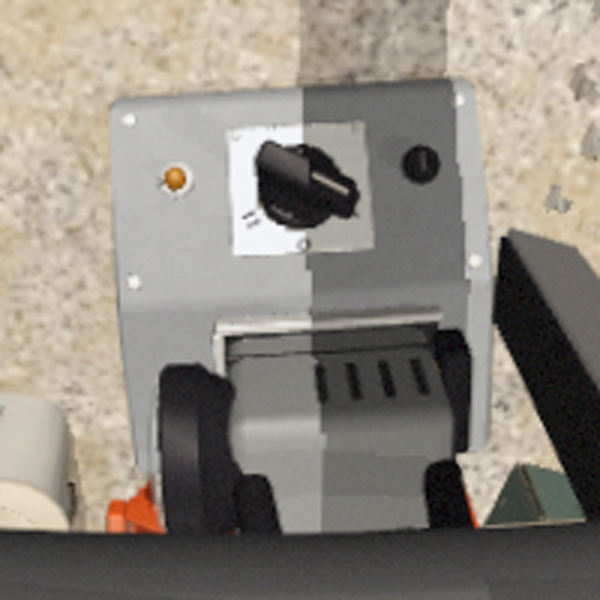

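```bash
cat > c.py <<'E'
from h import *
k=np.load("pics/w3.npy",allow_pickle=True).item()
def P(c,z):
    p,d=ray("wrist",k,np.array(c)/3+[240-1/3,200-1/3]); return p+d*(z-p[2])/d[2]
for a,b,z in (((128,120),(460,100),.026),((133,283),(475,262),.072)):
    A,B=P(a,z),P(b,z); v=B-A; print(A,B,(A+B)/2,"yaw",np.arctan2(-v[0],v[1]),np.linalg.norm(v))
a,b=P((268,153),.087),P((350,205),.087); print("bar",a,b,(a+b)/2,np.linalg.norm(b-a))
im=cv2.imread("pics/w1.png"); cv2.imwrite("pics/c1.png",cv2.resize(im[190:350,200:400],None,fx=4,fy=3.75,interpolation=cv2.INTER_CUBIC))
E
python3 c.py
```

```text
[0.52821728 0.06579359 0.026     ] [0.51760955 0.23701355 0.026     ] [0.52291342 0.15140357 0.026     ] yaw 0.06187470107678484 0.17154823535620156
[0.59891002 0.07017544 0.072     ] [0.58869172 0.24020532 0.072     ] [0.59380087 0.15519038 0.072     ] yaw 0.060024906973554566 0.1703366562423477
bar [0.52644063 0.13581645 0.087     ] [0.55210876 0.17448277 0.087     ] [0.5392747  0.15514961 0.087     ] 0.04641052432967258
```

View pics/c1.png

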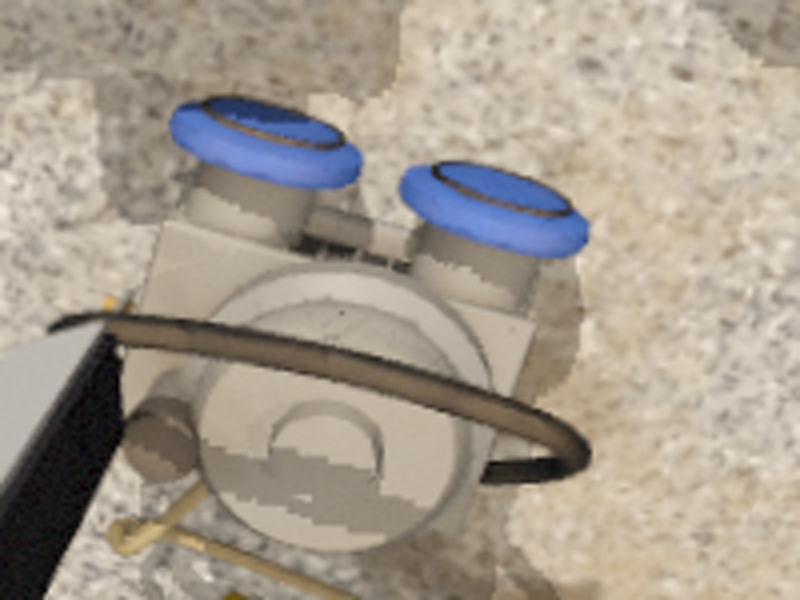

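```bash
python3 - <<'E'
from h import *
k=np.load("pics/w1.npy",allow_pickle=True).item()
def P(c,z):
    p,d=ray("wrist",k,np.array(c)/[4,3.75]+[199.6,189.6]); return p+d*(z-p[2])/d[2]
for n,a,b,z in (("disc",(265,145),(495,210),.05),("ring",(273,123),(503,190),.05),("low edge",(250,188),(480,255),.05),("plate",(165,228),(530,322),.1)):
    A,B=P(a,z),P(b,z); v=B-A; print(n,A,B,"yaw",np.arctan2(-v[0],v[1]),np.linalg.norm(v))
E
```

```text
disc [ 0.4132851  -0.35431596  0.05      ] [ 0.4398353  -0.27002343  0.05      ] yaw -0.3051397589206899 0.08837502105447272
ring [ 0.4044632  -0.35104938  0.05      ] [ 0.43164378 -0.26711868  0.05      ] yaw -0.313187401894864 0.08822214624537932
low edge [ 0.43076546 -0.36059397  0.05      ] [ 0.45853542 -0.27552937  0.05      ] yaw -0.3155493928718334 0.08948271848965388
plate [ 0.43141144 -0.3828907   0.1       ] [ 0.46741409 -0.2587109   0.1       ] yaw -0.2821869568053651 0.12929351720250593
```

Carburettor yaw is about -0.305, with its mid at (0.496, -0.332). Stand yaw is about 0.061, with the grip at about (0.540, 0.1517, 0.0735). Next: turn the switch.

```bash
cat > sw.py <<'E'
from h import *
yw=.061; s,c=np.sin(np.radians(33)),np.cos(np.radians(33)); Z=R.from_euler("z",yw)
n,u,y=[Z.apply(v) for v in ((-s,0,c),(c,0,s),(0,1,0))]
g=np.array([.540,.1517,.0735])
def Q(th):
    Y=-np.sin(th)*u+np.cos(th)*y; return q(np.c_[np.cross(Y,-n),Y,-n])
T=np.radians(60)
for th in (T,0,-.1): print(th,[np.round(inverse_kinematics(g+n*o,Q(th)),2) for o in (.009,.12)])
E
cat > d.py <<'E'
from sw import *
gripper_to(.05,30)
r.move_to(g+n*.12,Q(T))
print(r.move_l(g+n*.009,vel=.08,guard=8), np.dot(telemetry.current_ee_pos()-g,n))
gripper_to(.0,30); print("open",telemetry.current_opening(),"F",telemetry.current_wrist_force(),telemetry.current_torque())
for th in np.radians([45,30,15,0]): r.move_l(g+n*.009,rot=Q(th))
print("F",telemetry.current_wrist_force(),telemetry.current_torque(),telemetry.current_opening(),telemetry.current_t())
E
python3 sw.py && python3 d.py
```

```text
1.0471975511965976 [array([ 0.2 ,  0.22,  2.24, -0.58,  0.14, -1.92]), array([ 0.23, -0.02,  2.19, -0.23,  0.42, -2.27])]
0 [array([ 0.2 ,  0.22,  2.24, -0.58,  0.14, -0.87]), array([ 0.23, -0.02,  2.19, -0.23,  0.42, -1.22])]
-0.1 [array([ 0.2 ,  0.22,  2.24, -0.58,  0.14, -0.77]), array([ 0.23, -0.02,  2.19, -0.23,  0.42, -1.12])]
1.0471975511965976 [array([ 0.2 ,  0.22,  2.24, -0.58,  0.14, -1.92]), array([ 0.23, -0.02,  2.19, -0.23,  0.42, -2.27])]
0 [array([ 0.2 ,  0.22,  2.24, -0.58,  0.14, -0.87]), array([ 0.23, -0.02,  2.19, -0.23,  0.42, -1.22])]
-0.1 [array([ 0.2 ,  0.22,  2.24, -0.58,  0.14, -0.77]), array([ 0.23, -0.02,  2.19, -0.23,  0.42, -1.12])]
False 0.00902700697178428
open 0.015044792003946199 F [ 0.4335315  -1.35777814  1.18822261] [-0.05595675  0.03955792 -0.1398349 ]
F [ 0.36765407 -6.29882161  4.41813828] [-1.03224658 -0.68285744 -0.7136946 ] 0.014978170046061912 10.8667
```

The fingers stopped at 15 mm, so the bar is held and turned. I'll release, back off along the axis and look.

```bash
cat > e.py <<'E'
from sw import *
gripper_to(.05); r.move_l(g+n*.13,vel=.12)
L=np.array([.656,.167]); r.move_to([.45,.14,.40],down(np.pi/2+yw))
k,im=snap("wrist","w4"); np.save("pics/w4.npy",k,allow_pickle=True)
marks("wrist",("charging_stand","selector_grip","lamp","lamp_grip","lamp_lens"))
cv2.imwrite("pics/c4.png",cv2.resize(im[190:400,220:440,::-1],None,fx=2.7,fy=2.7,interpolation=cv2.INTER_CUBIC))
print(telemetry.current_t())
E
python3 e.py | tail -6
```

```text
wrist charging_stand [([0.6311, 0.1634, 0.0009], 0.68)]
wrist selector_grip [([0.5396, 0.1489, 0.0737], 0.62)]
wrist lamp [([0.6569, 0.164, 0.0777], 0.81)]
wrist lamp_grip [([0.6506, 0.1661, 0.222], 0.79)]
wrist lamp_lens [([0.6633, 0.0873, 0.1335], 0.64)]
14.2
```

View pics/c4.png

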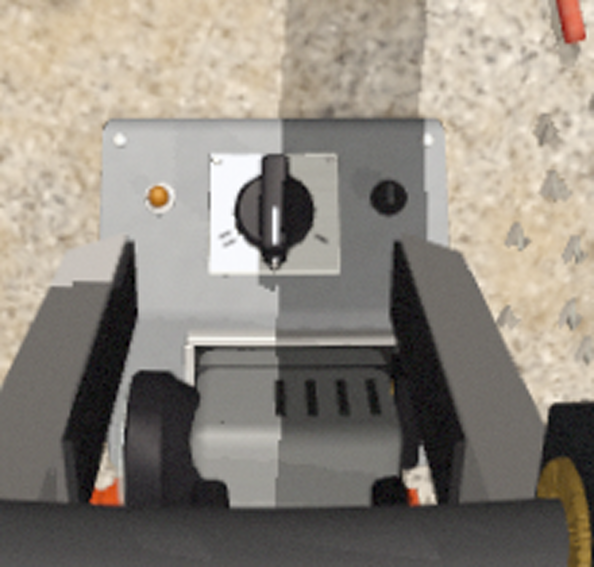

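The switch is off: the bar is straight up the slope, with its pointer at (275,262) in the crop. Next: grasp and lift the lamp.

```bash
cat > f.py <<'E'
from h import *
q0=down(.061); q1=down(-.305); h=np.array([.656,.1675,.227])
mid=np.array([.496,-.332]); yd=np.array([np.sin(.305),np.cos(.305)]); tgt=mid+.206*yd
print(tgt,[np.round(inverse_kinematics(p,o),2) for p,o in ((h,q0),(np.r_[tgt,.151],q1))])
gripper_to(.075,45)
r.move_to(h+[-.05,0,.10],q0); r.move_to(h+[0,0,.06],q0)
print("hit",r.move_l(h,vel=.1,guard=8)); f0=np.array(telemetry.current_wrist_force())
gripper_to(0,45); print("open",telemetry.current_opening(),"dF",np.array(telemetry.current_wrist_force())-f0,telemetry.current_torque())
r.move_l(h+[0,0,.005],vel=.03); print("dF",np.array(telemetry.current_wrist_force())-f0,telemetry.current_torque(),telemetry.current_t())
E
python3 f.py
```

```text
[ 0.55786039 -0.13550753] [array([ 0.15,  0.43,  1.27, -0.  ,  1.44,  0.09]), array([-0.36,  0.33,  1.63, -0.  ,  1.18, -0.05])]
hit False
open 0.023637457679718196 dF [-2.68087661 -0.95925159 -2.35834546] [-0.0613319  -0.072056    0.00883461]
dF [-1.5623243  -0.77742925 -5.86784623] [ 0.03273932 -0.07000771 -0.03120486] 18.475
```

```bash
cat > g.py <<'E'
from h import *
h=np.array([.656,.1675,.227]); tgt=np.array([.5579,-.1355]); q1=down(-.305)
r.move_l(h+[0,0,.03],vel=.06); r.move_l(h+[0,0,.10],vel=.12)
print("F",telemetry.current_wrist_force(),telemetry.current_torque(),telemetry.current_opening())
r.move_l(np.r_[tgt,.30],rot=q1,vel=.12)
r.hold(.3)
for c in("scene","top","wrist"): snap(c,c+"5"); marks(c,("lamp_lens","lamp","carburettor_mid","carburettor"))
s=cv2.imread("pics/scene5.png")[120:400,200:480]; t=cv2.imread("pics/top5.png")[160:360,280:480]
cv2.imwrite("pics/m5.png",np.hstack([cv2.resize(s,(400,400)),cv2.resize(t,(400,400))]))
print(telemetry.current_t())
E
python3 g.py
```

```text
F [ 1.08932343 -0.17893833 -3.33059612] [-0.05435679 -0.04503898  0.04891738] 0.02368909576076458
scene lamp_lens [([0.5324, -0.2116, 0.2033], 0.76), ([0.6323, 0.1563, -0.0044], 0.5)]
scene lamp [([0.5561, -0.1365, 0.1484], 0.95), ([0.5353, 0.1522, 0.0741], 0.41)]
scene carburettor_mid [([0.4981, -0.3349, -0.0024], 0.89)]
scene carburettor [([0.5242, -0.3423, 0.0027], 0.63)]
top lamp_lens [([0.5259, -0.3436, 0.0002], 0.64), ([0.5282, -0.214, 0.209], 0.61)]
top lamp [([0.5542, -0.1347, 0.1517], 0.89)]
top carburettor_mid [([0.4939, -0.3332, -0.0064], 0.65)]
top carburettor [([0.5317, -0.3419, -0.0022], 0.83)]
wrist lamp_lens []
wrist lamp []
wrist carburettor_mid []
wrist carburettor []
23.6417
```

View pics/m5.png

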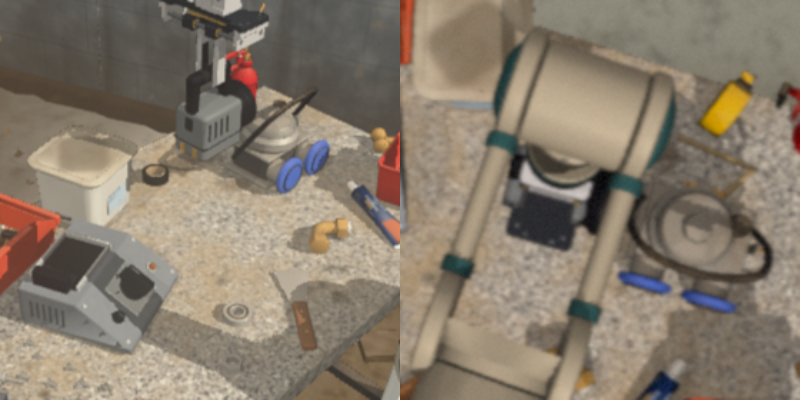

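The lamp hangs upright (left half, (205,120)), its lens at about (0.531,-0.213) as planned, with the switch still up and the carburettor unmoved. Lowering it gently now.

```bash
cat > i.py <<'E'
from h import *
tgt=np.array([.5579,-.1355])
r.move_l(np.r_[tgt,.20],vel=.12); r.move_l(np.r_[tgt,.162],vel=.05)
print("touch",r.move_l(np.r_[tgt,.143],vel=.012,guard=3),telemetry.current_ee_pos(),telemetry.current_wrist_force(),telemetry.current_torque())
r.hold(.2); gripper_to(.06,10); 
print(telemetry.current_wrist_force())
r.move_l(np.r_[tgt,.27],vel=.1)
r.move_to([.38,-.05,.40],down(-.305+1.2))
for c in("scene","top","wrist"): snap(c,c+"6"); marks(c,("lamp_lens","lamp_grip","lamp","carburettor_mid","carburettor","selector_grip"))
s=cv2.imread("pics/wrist6.png"); t=cv2.imread("pics/top6.png")[160:360,200:480]
cv2.imwrite("pics/m6.png",np.hstack([cv2.resize(s,(400,300)),cv2.resize(t,(400,300))]))
print(telemetry.current_t())
E
python3 i.py
```

```text
touch True [ 0.55771486 -0.13540988  0.15087181] [-1.21859232  0.55830089  5.37370231] [-0.06149066 -0.09889329 -0.02901373]
[-0.53960105  0.27263487 -0.09407803]
scene lamp_lens [([0.5325, -0.213, 0.054], 0.96)]
scene lamp_grip [([0.5598, -0.1348, 0.146], 0.96)]
scene lamp [([0.5565, -0.1383, 0.0014], 0.85)]
scene carburettor_mid [([0.496, -0.3326, -0.0012], 0.6)]
scene carburettor [([0.5281, -0.3442, 0.0014], 0.87)]
scene selector_grip [([0.5355, -0.2133, 0.0517], 0.67), ([0.535, 0.1502, 0.0726], 0.61)]
top lamp_lens [([0.533, -0.2157, 0.0599], 0.82)]
top lamp_grip [([0.5622, -0.1361, 0.1441], 0.75)]
top lamp [([0.5551, -0.1379, 0.0031], 0.79)]
top carburettor_mid [([0.4951, -0.3335, -0.0046], 0.93)]
top carburettor [([0.5274, -0.3429, -0.0005], 0.77)]
top selector_grip [([0.5411, 0.1482, 0.0762], 0.66)]
wrist lamp_lens [([0.5382, -0.2145, 0.0548], 0.67)]
wrist lamp_grip [([0.5555, -0.1352, 0.1451], 0.66)]
wrist lamp [([0.5588, -0.1379, 0.0014], 0.9)]
wrist carburettor_mid []
wrist carburettor [([0.5282, -0.342, 0.0014], 0.59)]
wrist selector_grip [([0.5421, 0.1523, 0.0738], 0.93)]
30.9
```

View pics/m6.png

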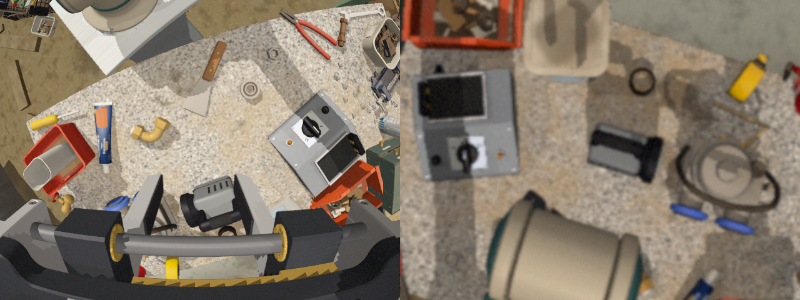

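The lamp stands upright with its lens about 44 mm from the flank, within 2 mm of its middle and parallel to the disc line. The switch is still off and the carburettor hasn't moved.

```bash
python3 -c "
from plant import r
r.hold(.3); print(r.sign_off())"
```

```text
the job is handed in; nothing more can be done
None
```

Job handed in at about 31 s: the switch is off, and the lamp stands upright on the bench with its lens square to the middle of the carburettor's flank, about 44 mm away by the camera readings; the carburettor was not shifted.

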